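Fetch the tin from behind the spices

TASK

The tin on the dark wooden board is hemmed in by the red-capped jar, the yellow-capped jar and the carton. First set those three aside, standing on the white tray, without shifting the tin; then stand the tin in the middle of the round cork mat, and only then put the three back, each upright in the middle of the coaster it came from (red cap on red, yellow cap on yellow, carton on green). Keep everything upright, and leave the clay-coloured mug alone.

Things in the scene. Friction and masses are not known exactly. Their poses are not given: they have to be found in the camera images.
- red_jar: Spice jar with a red cap, round, 45 mm in diameter (body 42 mm), 106 mm tall, about 0.1 kg. Origin: centre of its underside; z up. At the start it stands centred on the red coaster.
- yellow_jar: Spice jar with a mustard-yellow cap, round, 43 mm in diameter, 102 mm tall, about 0.1 kg. Origin: centre of its underside; z up. At the start it stands centred on the yellow coaster.
- carton: Upright pale grey-green closed carton, 43 mm thick along its own x, 72 mm wide along its own y, 110 mm tall, about 0.12 kg. Origin: centre of its underside; z up. At the start it stands centred on the green coaster, at about 90 degrees to the board (thin side roughly along the board's long side).
- tin: Small closed food tin with a green label and metal ends, round, 57 mm in diameter, 72 mm tall, about 0.18 kg. Origin: centre of its underside; z up. At the start it stands on the dark wooden board (175 x 245 mm, 8 mm thick, fixed), with the three coasters to its left, to its right and in front of it, their centres 75 mm from its axis.
- red_coaster: Red round coaster, 72 mm in diameter, 4 mm thick, fixed on the wooden board. Origin: centre of its underside, 8 mm above the worktop; its top is 12 mm above the worktop. Home of the red-capped jar.
- yellow_coaster: Yellow round coaster, same size and height as the red one, fixed on the board; origin likewise. Home of the yellow-capped jar.
- green_coaster: Green round coaster, same size and height as the red one, fixed on the board; origin likewise. Home of the carton.
- side_tray: White shallow tray, fixed, outside 110 mm along its x and 250 mm along its y; walls 4 mm thick, rim 14 mm high, floor 4 mm above the worktop. Origin: centre of its underside. The side area: the two jars and the carton fit in a row along its y, about 82 mm apart, the carton with its width across the tray.
- cork_mat: Round cork mat, 100 mm in diameter, 5 mm thick, fixed on the worktop. Origin: centre of its underside. Target of the tin.
- clay_mug: Clay-and-white mug, 90 mm in diameter, 105 mm tall, standing by the dish rack behind the work. Origin: about the centre of its underside. A bystander: leave it alone.
Things that resemble listed ones, but are neither listed nor needed, are in the scene too. What is shaped like the tin but pink is not meant.

How it is judged:
On the way, in this order (a step that is already met when the one before it is completed fails the run):
1. both jars and the carton stand on the white tray, let go, the tin still within 25 mm of where it started (x of red_jar in the frame of side_tray between -0.04 and 0.04 m and y of red_jar in the frame of side_tray between -0.115 and 0.115 m and z of red_jar in the frame of side_tray between 0.001 and 0.01 m and linear speed of each of red_jar, yellow_jar, carton below 0.02 m/s and angular speed of each of red_jar, yellow_jar, carton below 0.3 rad/s and angle between each of red_jar, yellow_jar, carton's own z axis and vertical below 0.15 rad and x of yellow_jar in the frame of side_tray between -0.04 and 0.04 m and y of yellow_jar in the frame of side_tray between -0.115 and 0.115 m and z of yellow_jar in the frame of side_tray between 0.001 and 0.01 m and x of carton in the frame of side_tray between -0.04 and 0.04 m and y of carton in the frame of side_tray between -0.115 and 0.115 m and z of carton in the frame of side_tray between 0.001 and 0.01 m and distance of tin from where it was at the start of the episode below 0.025 m and contact force between the fingers and red_jar below 0.05 N and contact force between the fingers and yellow_jar below 0.05 N and contact force between the fingers and carton below 0.05 N and contact force between the fingers and tin below 0.05 N), for 0.2 s.
2. the tin stands on the cork mat, let go, within 13 mm of its centre, while the jars and the carton still stand on the white tray (horizontal distance between tin and cork_mat below 0.013 m and z of tin in the frame of cork_mat between 0.002 and 0.01 m and linear speed of each of tin, red_jar, yellow_jar, carton below 0.02 m/s and angular speed of each of tin, red_jar, yellow_jar, carton below 0.3 rad/s and angle between each of tin, red_jar, yellow_jar, carton's own z axis and vertical below 0.15 rad and x of red_jar in the frame of side_tray between -0.04 and 0.04 m and y of red_jar in the frame of side_tray between -0.115 and 0.115 m and z of red_jar in the frame of side_tray between 0.001 and 0.01 m and x of yellow_jar in the frame of side_tray between -0.04 and 0.04 m and y of yellow_jar in the frame of side_tray between -0.115 and 0.115 m and z of yellow_jar in the frame of side_tray between 0.001 and 0.01 m and x of carton in the frame of side_tray between -0.04 and 0.04 m and y of carton in the frame of side_tray between -0.115 and 0.115 m and z of carton in the frame of side_tray between 0.001 and 0.01 m and contact force between the fingers and red_jar below 0.05 N and contact force between the fingers and yellow_jar below 0.05 N and contact force between the fingers and carton below 0.05 N and contact force between the fingers and tin below 0.05 N), for 0.2 s.
At the end, for the whole second after the job is handed in: The tin stands upright on the cork mat within 13 mm of its centre; the red-capped jar on the red coaster, the yellow-capped jar on the yellow coaster and the carton on the green coaster, each upright within 13 mm of the centre; all at rest and released (horizontal distance between tin and cork_mat below 0.013 m and z of tin in the frame of cork_mat between 0.002 and 0.01 m and linear speed of each of tin, red_jar, yellow_jar, carton below 0.02 m/s and angular speed of each of tin, red_jar, yellow_jar, carton below 0.3 rad/s and angle between each of tin, red_jar, yellow_jar, carton's own z axis and vertical below 0.15 rad and horizontal distance between red_jar and red_coaster below 0.013 m and z of red_jar in the frame of red_coaster between 0.001 and 0.009 m and horizontal distance between yellow_jar and yellow_coaster below 0.013 m and z of yellow_jar in the frame of yellow_coaster between 0.001 and 0.009 m and horizontal distance between carton and green_coaster below 0.013 m and z of carton in the frame of green_coaster between 0.001 and 0.009 m and contact force between the fingers and red_jar below 0.05 N and contact force between the fingers and yellow_jar below 0.05 N and contact force between the fingers and carton below 0.05 N and contact force between the fingers and tin below 0.05 N); the robot touches nothing.
It fails at once if a jar, the carton, the tin or the mug is tipped over (more than 35 degrees) (angle between any of red_jar, yellow_jar, carton, tin, clay_mug's own z axis and vertical above 0.61 rad).
It fails at once if the clay-coloured mug is moved more than 30 mm (distance of clay_mug from where it was at the start of the episode above 0.03 m).
It also fails if it takes over 152 s, if anything falls off the work surface, if the arm or the gripper's body presses on something with over 40 N, if the wrist force passes 120 N, or if a joint passes its speed limit or range.

ROBOT

A 6-joint arm with a two-finger parallel gripper is mounted at the origin on a cart in front of the work surface, level with it; the furniture and walls round the work are solid. World frame = base frame: x ahead of the robot, y to its left, z up, the work surface at z = 0. Lengths are in m, angles in rad, forces in N, time in s.
With the tool pointing down it reaches from about 0.275 to 0.775 m from the base axis. Payload 14.6 kg.
Tool frame: the origin (TCP) lies midway between the tips of the shut fingers; the grasp point (between the pads) lies 19 mm behind it (manip.hold_point_z is the distance from the TCP to the grasp point, in m); z points along the fingers, y is the line along which they close (so a half turn about z gives the same grasp; the last joint's range is limited). The gripper opens to 85 mm and grips with 20 to 120 N. Pads are 22 mm wide; open, the fingers measure 114 mm over their backs; the gripper's body (76 mm by 85 mm) begins 54 mm behind the grasp point. The pads swing forward as they close: fully open they stand 13 mm farther back than shut.
Start: joints at [1.069, 0.263, -0.048, 1.259, 0, 1.415], TCP at [0.178, 0.494, 0.194] pointing down, gripper open.
Joint ranges: [-2.65, 2.65], [-0.89, 1.7], [-1.18, 1.37], [-2.13, 2.11], [-1.35, 1.29], [-3.14, 3.14]. Speed limits (rad/s): [1.89, 1.89, 2.57, 2.79, 3.14, 3.14].

INTERFACE

Orientations are given as a unit quaternion [x, y, z, w].
In Python, from station import status, cams, manip, models gives the robot as it stands.
- The arm moves only by the shell command python3 -m handwheel 'ROWS' [FORCE]. ROWS is JSON, a list that holds one entry, the list of rows, each a list of 5 numbers: the opening, from 0 (shut) to 1 (fully open), then the shift along the tool's x, y, z as a fraction of full scale, then the turn about the tool's z as a fraction of full scale. A call has 1 to 20 rows; each row is the pose to reach, as a shift and turn from the pose commanded when the call began, along the tool's axes at that moment; what a row does not reach only later rows make up. Full scale, the value 1, is 50 cm for a shift and 45 degrees for a turn. A row lasts 1/10 s, in which the tool goes at most 50 mm and 8.59 degrees, less where a joint would pass 70% of its speed; a pose out of reach is approached as far as the arm can. A call with a number of a shift or a turn outside -1 to 1 is refused whole. A call with a gripper value outside its range is refused whole. The fingers move at their own pace and stop on an object; FORCE is the grip in N (left out, the last holds). Time passes only in rows, so rows that repeat a pose let the fingers close. It gives the time, the measured TCP pose, the force, the opening and the grip force at its end, in the units of the state.
- status.get_obs(): the state, without advancing time (a new reading comes with each control period).
- cams.grab_frame(name): name is "scene" or "top" or "wrist"; returns a dict with "img" (384x512x3 uint8, red, green, blue), "z_map" (384x512 float32, m along the optical axis (not along the pixel's ray), 0 where there is no reading), "intrinsics" (3x3 intrinsics, pixels), "R" (3x3) and "t" (3): a world point X has camera coordinates R X + t. Camera axes: x right, y down, z forward; pixel columns grow to the right and rows downward; lengths in m; the calibration is good to about 2 mm. The wrist camera is an equidistant fisheye: a pixel r from the principal point sees the ray r / f radians off the axis. A picture is of the moment at which its call begins.
- manip.sign_off(): hands the job in; it is judged then, once.
Trained networks look in a picture, given as the dict that the camera call returned (one of the last four; its "shot" number tells which), for a name from the list of things; names that differ only in an ending like _2 or _b are one class to them, and where a whole thing is asked for, a point or a joint stands for the part that bears it (a point fixed in the world has none). Each returns a list of dicts, best first, with "score" (0 to 1); they miss things now and then, are a little off and sometimes report something else, mostly with a low value. They report only what shows in the picture. A call takes as long as a camera call. They do not tell look-alikes from the thing itself.
- models.spot_in(query, picture): "bbox" ([centre column, centre row, width, height] in pixels, round what is visible of it).
- models.trace(query, picture): "region" (384x512 bool, what is visible of it) and "bbox" ([centre column, centre row, width, height] in pixels, round what is visible of it).
- models.spot_point(query, picture): "xy" ([column, row] in pixels: a listed point, or the origin of a listed thing).
The state is a dict: "t": time; "qpos": joint angles; "qd": joint speeds; "joint_efforts": joint torques, N m; "tcp_pos": TCP position; "tcp_rot": TCP orientation; "wrist_force": force on the tool from outside, world axes, zero at the start; "wrist_torque": the same for the moment, N m; "opening": finger opening in m; "gripper_force": force on a finger pad.
Only numpy, scipy, OpenCV 4.12 (cv2) and the standard library are available. Lean on these libraries where they do the work, as an engineer would, in place of code of your own. Each camera call takes 0.05 s, during which the arm holds its last target. There are 200 camera calls.

## Working session

There is one attempt and no reset: what is moved stays moved. The work goes in short steps, Python scripts to look and compute and a shell command to move; the robot and the scene stay as the last step left them, time stands still between calls to the robot, and variables do not carry over. Pictures are saved under pics/ and viewed, at most 14 in all, crops included, and the job is handed in when it is done.

```bash
mkdir -p pics; ls; python3 - <<'E'
from station import status, cams, manip, models
import cv2,numpy as np
o=status.get_obs();print({k:np.round(v,3).tolist() for k,v in o.items()},manip.hold_point_z)
for n in ["top","scene"]:
    f=cams.grab_frame(n);cv2.imwrite(f"pics/{n}0.png",f["img"][...,::-1])
    np.savez(f"{n}0.npz",**{k:f[k] for k in ["img","z_map","intrinsics","R","t"]})
    print(n,f["intrinsics"].tolist(),f["t"])
    for q in "red_jar yellow_jar carton tin red_coaster yellow_coaster green_coaster side_tray cork_mat clay_mug".split():
        print(q,[(np.round(d["bbox"]).tolist(),round(d["score"],2)) for d in models.spot_in(q,f)[:3]])
E
```

```text
pics
{'t': 0.0, 'qpos': [1.069, 0.264, -0.049, 1.259, -0.0, 1.416], 'qd': [0.0, 0.0, -0.001, 0.001, 0.001, -0.001], 'joint_efforts': [-0.0, -63.762, 38.457, 0.013, -0.0, 0.0], 'tcp_pos': [0.178, 0.493, 0.193], 'tcp_rot': [0.173, 0.985, -0.001, -0.0], 'wrist_force': [-0.227, -0.007, 0.971], 'wrist_torque': [-0.009, -0.002, -0.02], 'gripper_force': 0.0, 'opening': 0.085} 0.0187
top [[464.081245304651, 0.0, 257.1323724177833], [0.0, 464.081245304651, 195.17010763874873], [0.0, 0.0, 1.0]] [0.09024223 0.55175061 1.31776283]
red_jar [([309.0, 206.0, 16.0, 27.0], 0.72)]
yellow_jar [([327.0, 178.0, 18.0, 19.0], 0.7)]
carton [([281.0, 188.0, 30.0, 32.0], 0.64)]
tin [([357.0, 182.0, 26.0, 29.0], 0.82)]
red_coaster [([308.0, 214.0, 22.0, 16.0], 0.5)]
yellow_coaster [([325.0, 187.0, 22.0, 16.0], 0.57)]
green_coaster [([280.0, 201.0, 25.0, 12.0], 0.64)]
side_tray [([225.0, 238.0, 82.0, 52.0], 0.71)]
cork_mat [([153.0, 253.0, 34.0, 30.0], 0.88), ([324.0, 186.0, 20.0, 17.0], 0.47)]
clay_mug [([248.0, 171.0, 34.0, 36.0], 0.66)]
scene [[395.9003666704682, 0.0, 259.04074748504894], [0.0, 395.9003666704682, 188.47190571002662], [0.0, 0.0, 1.0]] [-0.37770817  0.26379827  0.76393895]
red_jar [([299.0, 212.0, 16.0, 44.0], 0.59)]
yellow_jar []
carton [([289.0, 185.0, 31.0, 45.0], 0.97), ([208.0, 200.0, 91.0, 46.0], 0.31)]
tin [([378.0, 239.0, 32.0, 39.0], 0.92), ([316.0, 205.0, 20.0, 35.0], 0.62)]
red_coaster [([298.0, 230.0, 29.0, 12.0], 0.69)]
yellow_coaster [([336.0, 227.0, 31.0, 12.0], 0.57)]
green_coaster [([285.0, 211.0, 16.0, 8.0], 0.51)]
side_tray [([209.0, 199.0, 89.0, 51.0], 0.86)]
cork_mat [([156.0, 173.0, 30.0, 16.0], 0.74)]
clay_mug [([278.0, 170.0, 40.0, 39.0], 0.89)]
```

```bash
python3 - <<'E'
import cv2,numpy as np
a=cv2.imread("pics/top0.png");b=cv2.imread("pics/scene0.png")
cv2.imwrite("pics/a.png",cv2.resize(a[130:290,120:400],(800,457),interpolation=cv2.INTER_CUBIC))
cv2.imwrite("pics/b.png",cv2.resize(b[130:290,120:420],(800,427),interpolation=cv2.INTER_CUBIC))
E
```

```text
(no output)
```

View pics/a.png

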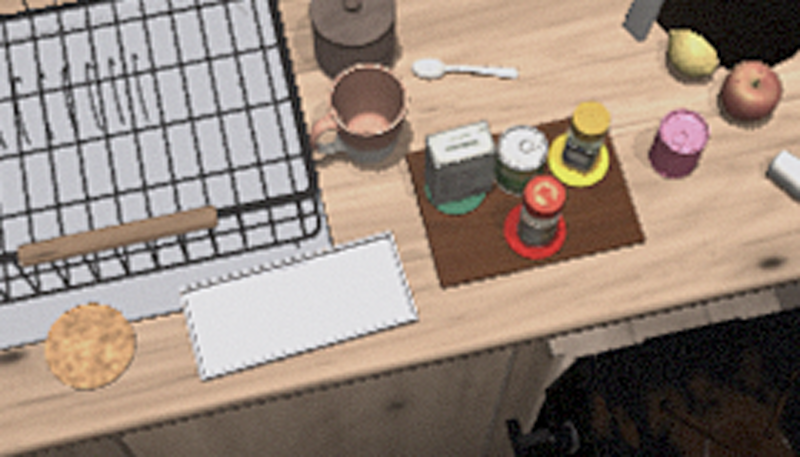

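View pics/b.png

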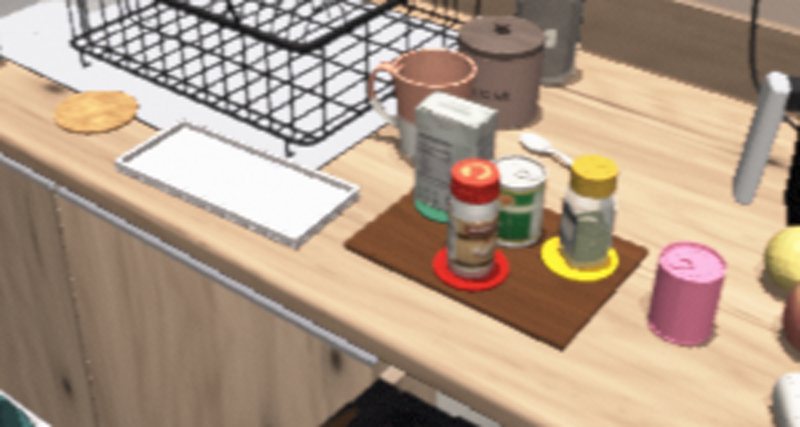

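The pictures show the wanted tin with its green label and metal lid at top pixel (302,185). The pink look-alike is at (357,182) and isn't wanted. Red cap is at (310,199), yellow cap (326,172), carton (281,186), tray (225,238), cork mat (152,252), mug (248,170).

```bash
cat > h.py <<'E'
import numpy as np,cv2
def cloud(f):
    K,R,t,z=f["intrinsics"],f["R"],f["t"],f["z_map"]
    v,u=np.mgrid[:z.shape[0],:z.shape[1]]
    c=np.stack([(u-K[0,2])/K[0,0]*z,(v-K[1,2])/K[1,1]*z,z],-1)
    P=(c-t)@R; P[z==0]=np.nan
    return P
def ray(f,px,z):
    K,R,t=f["intrinsics"],f["R"],f["t"]
    o=-R.T@t; d=R.T@np.array([(px[0]-K[0,2])/K[0,0],(px[1]-K[1,2])/K[1,1],1])
    return o+d*(z-o[2])/d[2]
E
python3 - <<'E'
from h import *
for n in ["top","scene"]:
    f=dict(np.load(n+"0.npz"));P=cloud(f);hsv=cv2.cvtColor(f["img"],cv2.COLOR_RGB2HSV)
    print(n,"cam",(-f["R"].T@f["t"]).round(3))
    H,S,V=[hsv[...,i].astype(int) for i in range(3)]
    z=P[...,2]
    v,u=np.mgrid[:384,:512]
    roi=(u>260)&(u<340)&(v>155)&(v<235) if n=="top" else (u>240)&(u<365)&(v>150)&(v<265)
    red=((H<6)|(H>174))&(S>150); yel=(H>20)&(H<33)&(S>140); grn=(H>60)&(H<95)&(S>60)
    for nm,m in [("redcap",red&(z>.108)),("yelcap",yel&(z>.104)),("redco",red&(z<.02)),("yelco",yel&(z<.02)),("grnco",grn&(z<.02)),("cartontop",(z>.112)&(S<60)),("tintop",(z>.074)&(z<.085)&(S<70))]:
        m=m&roi; q=P[m]
        if len(q)<4: print(nm,len(q));continue
        lo,hi=np.percentile(q,2,0),np.percentile(q,98,0)
        print(nm,len(q),"med",np.median(q,0).round(3),"mid",((lo+hi)/2).round(3),"ext",(hi-lo).round(3),"px",[u[m].mean().round(1),v[m].mean().round(1)])
        if nm in("redco","yelco","grnco"):
            from scipy.spatial import ConvexHull
            c,r=cv2.minEnclosingCircle((q[:,:2]*1000).astype(np.float32));print("   circ",np.round(c,1),round(r,1))
        if nm=="cartontop": print("  rect",cv2.minAreaRect((q[:,:2]*1000).astype(np.float32)))
    # mat, tray
    if n=="top":
        m=(u>130)&(u<175)&(v>230)&(v<275)&(H>8)&(H<20)&(z>.003)&(z<.012)
        lab=(S>110)&(V>150)&(u>130)&(u<175)&(v>233)&(v<272);q=P[lab];
        ph=ray(f,(153,253),.005);print("mat bbox",ph.round(3),"med",np.median(q,0).round(3),cv2.minEnclosingCircle((q[:,:2]*1000).astype(np.float32)))
    m=(S<40)&(V>150)&(z>-.01)&(z<.03)&((u>180)&(u<270)&(v>205)&(v<268) if n=="top" else (u>160)&(u<256)&(v>172)&(v<226))
    k,l,st,_=cv2.connectedComponentsWithStats(m.astype(np.uint8));i=1+st[1:,4].argmax();q=P[l==i]
    print("tray",st[i],cv2.minAreaRect((q[:,:2]*1000).astype(np.float32)),q.mean(0).round(3))
    m=(z>.09)&((u>228)&(u<266)&(v>150)&(v<192) if n=="top" else (u>255)&(u<300)&(v>148)&(v<192));q=P[m];print("mug",np.median(q,0),np.percentile(q,2,0),np.percentile(q,98,0))
E
```

```text
top cam [-0.006  0.099  1.428]
redcap 93 med [ 0.506 -0.196  0.116] mid [ 0.511 -0.195  0.115] ext [0.04  0.04  0.011] px [np.float64(310.7), np.float64(198.8)]
yelcap 69 med [ 0.595 -0.273  0.112] mid [ 0.591 -0.269  0.112] ext [0.037 0.035 0.012] px [np.float64(326.4), np.float64(170.6)]
redco 161 med [ 0.502 -0.181  0.01 ] mid [ 0.513 -0.195  0.01 ] ext [0.067 0.068 0.013] px [np.float64(305.5), np.float64(212.8)]
   circ [ 525.1 -206.2] 52.0
yelco 165 med [ 0.577 -0.257  0.009] mid [ 0.588 -0.27   0.01 ] ext [0.064 0.067 0.013] px [np.float64(320.9), np.float64(187.9)]
   circ [ 590.4 -270.2] 37.6
grnco 66 med [ 0.564 -0.118  0.01 ] mid [ 0.572 -0.116  0.01 ] ext [0.035 0.059 0.012] px [np.float64(280.3), np.float64(201.1)]
   circ [ 581.8 -117.9] 33.7
cartontop 279 med [ 0.589 -0.122  0.12 ] mid [ 0.589 -0.121  0.12 ] ext [0.041 0.067 0.012] px [np.float64(281.2), np.float64(180.5)]
  rect ((589.9343872070312, -121.80824279785156), (43.99178695678711, 70.77742004394531), 3.317891836166382)
tintop 224 med [ 0.577 -0.193  0.078] mid [ 0.553 -0.18   0.079] ext [0.121 0.182 0.01 ] p
[... 1128 characters left out ...]
t64(282.0), np.float64(209.2)]
   circ [ 567.6 -146.8] 52.5
cartontop 302 med [ 0.586 -0.126  0.121] mid [ 0.59  -0.124  0.118] ext [0.041 0.07  0.011] px [np.float64(290.4), np.float64(171.7)]
  rect ((588.9761962890625, -96.24908447265625), (272.6921691894531, 76.16021728515625), 75.36174011230469)
tintop 491 med [ 0.587 -0.194  0.078] mid [ 0.639 -0.133  0.08 ] ext [0.292 0.327 0.01 ] px [np.float64(310.8), np.float64(190.6)]
tray [ 163  173   93   50 2612] ((500.29705810546875, 97.69147491455078), (258.1644287109375, 269.4251708984375), 36.05189895629883) [0.508 0.093 0.004]
mug [ 0.59279757 -0.10073524  0.10301043] [ 0.52814093 -0.17542276  0.09069155] [0.71882394 0.01399455 0.12269939]
```

```bash
python3 - <<'E'
from h import *
from station import cams,models
for n in ["top","scene"]:
    f=cams.grab_frame(n);P=cloud(f)
    for q,z in [("cork_mat",.005),("side_tray",.014),("tin",None)]:
        r=models.trace(q,f)
        for d in r[:2]:
            m=d["region"];v,u=np.nonzero(m)
            if z is not None:
                W=np.array([ray(f,p,z)[:2] for p in zip(u,v)],np.float32)*1000
                hull=cv2.convexHull(W);M=cv2.moments(hull)
                print(n,q,round(d["score"],2),np.round(d["bbox"]),"cent",W.mean(0),"hullc",M["m10"]/M["m00"],M["m01"]/M["m00"],"rect",cv2.minAreaRect(W),"circ",cv2.minEnclosingCircle(W))
            else: print(n,q,round(d["score"],2),np.round(d["bbox"]))
    if n=="top":
        hs=cv2.cvtColor(f["img"],cv2.COLOR_RGB2HSV);z=P[...,2]
        v,u=np.mgrid[:384,:512]
        m=(abs(u-302)<12)&(abs(v-183)<12)&(z>.068)&(z<.092)&(abs(P[...,1]+.196)<.036);q=P[m]*1000
        print("tin top",len(q),np.median(q,0),np.percentile(q,3,0),np.percentile(q,97,0))
        print("corners",[ray(f,(120+a*.35,130+b*.35),.014)[:2].round(3) for a,b in [(182,290),(392,235),(415,320),(205,378)]])
        print("board",[ray(f,(120+a*.35,130+b*.35),.008)[:2].round(3) for a,b in [(408,155),(442,286),(643,241),(603,115)]])
E
```

```text
top cork_mat 0.62 [154. 253.  34.  26.] cent [492.2567 324.1973] hullc 492.840179968223 323.9920565939125 rect ((492.916748046875, 324.81610107421875), (99.529541015625, 101.14673614501953), 6.334998607635498) circ ((491.4001159667969, 324.3661804199219), 52.488590240478516)
top side_tray 0.95 [226. 239.  82.  50.] cent [484.01843  88.83445] hullc 485.1459517410778 87.3060364160821 rect ((486.697509765625, 87.24559783935547), (117.80525970458984, 250.8995361328125), 3.817514419555664) circ ((486.4649658203125, 87.43470764160156), 133.6572265625)
top tin 0.96 [358. 182.  24.  31.]
top tin 0.64 [305. 188.  20.  26.]
tin top 234 [ 587.23404914 -195.79813928   74.97189698] [ 562.03422619 -220.18955471   69.66937722] [ 614.01004798 -171.06457792   81.9265734 ]
corners [array([0.531, 0.212]), array([ 0.542, -0.034]), array([ 0.437, -0.036]), array([0.424, 0.204])]
board [array([ 0.639, -0.076]), array([ 0.471, -0.076]), array([ 0.472, -0.314]), array([ 0.638, -0.316])]
scene cork_mat 0.8 [156. 174.  34.  19.] cent [490.7867  315.21408] hullc 491.7460493533613 315.89227963741945 rect ((490.5497131347656, 315.2933349609375), (100.45864868164062, 100.77268981933594), 38.2247314453125) circ ((492.46514892578125, 317.1336975097656), 56.47589874267578)
scene tin 0.86 [377. 238.  32.  33.]
scene tin 0.76 [318. 205.  21.  36.]
```

```bash
python3 -m handwheel '[[[1,-0.651,-0.493,0,-0.443],[1,-0.651,-0.493,0,-0.443],[1,-0.651,-0.493,0,-0.443],[1,-0.651,-0.493,0,-0.443],[1,-0.651,-0.493,0,-0.443],[1,-0.651,-0.493,0,-0.443],[1,-0.651,-0.493,0,-0.443],[1,-0.651,-0.493,0,-0.443],[1,-0.651,-0.493,0,-0.443],[1,-0.651,-0.493,0,-0.443],[1,-0.651,-0.493,0,-0.443],[1,-0.651,-0.493,0,-0.443]]]' 40
```

```text
t: 2.7
tcp_pos: [0.4003, 0.152, 0.194]
tcp_rot: [-0.001, 1.0, 0.0, -0.0]
wrist_force: [-0.5, -1.1, 0.9]
opening: 0.0854
gripper_force: 0.0
```

```bash
python3 -m handwheel '[[[1,-0.223,-0.696,0,0],[1,-0.223,-0.696,0,0],[1,-0.223,-0.696,0,0],[1,-0.223,-0.696,0,0],[1,-0.223,-0.696,0,0],[1,-0.223,-0.696,0,0],[1,-0.223,-0.696,0,0],[1,-0.223,-0.696,0,0],[1,-0.223,-0.696,0,0],[1,-0.223,-0.696,0,0]]]'
python3 - <<'E'
from station import cams
import cv2,numpy as np
f=cams.grab_frame("wrist");cv2.imwrite("pics/w1.png",f["img"][...,::-1]);print(f["intrinsics"],f["R"].round(3),f["t"],(-f["R"].T@f["t"]).round(3))
E
```

```text
t: 3.7
tcp_pos: [0.5126, -0.1951, 0.1939]
tcp_rot: [-0.001, 1.0, 0.0, -0.0]
wrist_force: [-0.3, 0.1, 0.0]
opening: 0.0854
gripper_force: 0.0
[[297.31863964   0.         257.16347979]
 [  0.         297.31863964 187.18019355]
 [  0.           0.           1.        ]] [[-0.003  1.     0.001]
 [ 0.946  0.002  0.325]
 [ 0.325  0.002 -0.946]] [ 0.19688078 -0.52711155  0.21601889] [ 0.429 -0.196  0.375]
```

View pics/w1.png

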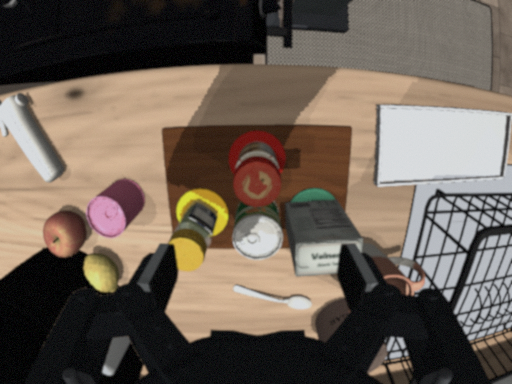

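The wrist view shows the red cap at (258,185), the tin's lid at (258,237), the yellow cap at (188,250), the carton top at (330,255) and the pink decoy at (115,208). All match the earlier identification.

```bash
cat >> h.py <<'E'
def fray(f,px,z):
    K,R,t=f["intrinsics"],f["R"],f["t"]; o=-R.T@t
    a=np.array([(px[0]-K[0,2])/K[0,0],(px[1]-K[1,2])/K[1,1]]); r=np.linalg.norm(a)+1e-9
    d=R.T@np.array([*(a/r*np.sin(r)),np.cos(r)])
    return o+d*(z-o[2])/d[2]
E
python3 - <<'E'
from h import *
from station import cams
f=cams.grab_frame("wrist");hs=cv2.cvtColor(f["img"],cv2.COLOR_RGB2HSV);H,S,V=[hs[...,i].astype(int) for i in range(3)]
v,u=np.mgrid[:384,:512]
for n,m,z in [("redcap",((H<8)|(H>172))&(S>130)&(v>158)&(abs(u-258)<30)&(v<215),.118),("yelcap",(H>17)&(H<33)&(S>120)&(v>232)&(v<275)&(u>160)&(u<210),.114),("lid",(S<50)&(V>110)&(abs(u-258)<28)&(abs(v-236)<24),.08),("redco",((H<8)|(H>172))&(S>130)&(abs(u-258)<32)&(v<172)&(v>120),.012),("yelco",(H>17)&(H<33)&(S>120)&(v>180)&(v<232)&(u>160)&(u<235),.012)]:
    k,l,st,_=cv2.connectedComponentsWithStats(m.astype(np.uint8));i=1+st[1:,4].argmax()
    W=np.array([fray(f,p,z)[:2] for p in np.argwhere(l==i)[:,::-1]],np.float32)*1000
    print(n,st[i],W.mean(0),cv2.minEnclosingCircle(W))
E
```

```text
redcap [ 229  159   58   48 1657] [ 509.56165 -196.36214] ((506.3655090332031, -195.0998077392578), 29.87729263305664)
yelcap [ 168  233   38   38 1113] [ 588.5748 -267.8325] ((590.2493286132812, -268.4382629394531), 26.59207534790039)
lid [ 232  216   51   44 1742] [ 591.1138  -194.94902] ((591.3292236328125, -195.62779235839844), 29.190372467041016)
redco [ 227  129   60   43 1524] [ 508.20087 -196.64655] ((514.8814697265625, -196.1970672607422), 37.251434326171875)
yelco [ 175  187   54   45 1198] [ 580.1582  -266.76453] ((591.0631713867188, -270.8282470703125), 37.80117416381836)
```

```bash
python3 -m handwheel '[[[1,-0.004,-0.002,0.08,0],[1,-0.004,-0.002,0.14,0],[1,-0.004,-0.002,0.20,0],[1,-0.004,-0.002,0.24,0],[1,-0.004,-0.002,0.26,0],[1,-0.004,-0.002,0.26,0],[1,-0.004,-0.002,0.26,0],[0,-0.004,-0.002,0.26,0],[0,-0.004,-0.002,0.26,0],[0,-0.004,-0.002,0.26,0],[0,-0.004,-0.002,0.26,0],[0,-0.004,-0.002,0.26,0],[0,-0.004,-0.002,0.26,0],[0,-0.004,-0.002,0.26,0],[0,-0.004,-0.002,0.26,0]]]' 40
```

```text
t: 5.3
tcp_pos: [0.5152, -0.1978, 0.0648]
tcp_rot: [-0.001, 1.0, -0.0, 0.001]
wrist_force: [-0.4, 1.3, 7.7]
opening: 0.0429
gripper_force: 39.7
```

```bash
python3 -m handwheel '[[[0,0,0,-0.06,0],[0,0,0,-0.14,0],[0,0,0,-0.22,0],[0,0,0,-0.26,0],[0,0.02,0.08,-0.26,0],[0,0.04,0.17,-0.26,0],[0,0.07,0.26,-0.26,0],[0,0.07,0.35,-0.26,0],[0,0.07,0.44,-0.26,0],[0,0.07,0.53,-0.26,0],[0,0.07,0.61,-0.26,0],[0,0.07,0.68,-0.26,0],[0,0.07,0.72,-0.26,0],[0,0.07,0.74,-0.26,0],[0,0.07,0.74,-0.26,0]]]'
python3 - <<'E'
from h import *
from station import cams
f=cams.grab_frame("wrist");cv2.imwrite("pics/w2.png",f["img"][...,::-1]);np.savez("w2.npz",**{k:f[k] for k in ["img","z_map","intrinsics","R","t"]})
E
```

```text
t: 6.8
tcp_pos: [0.4792, 0.1729, 0.194]
tcp_rot: [-0.001, 1.0, -0.0, -0.0]
wrist_force: [-0.4, -0.1, -1.4]
opening: 0.0428
gripper_force: 41.4
```

View pics/w2.png

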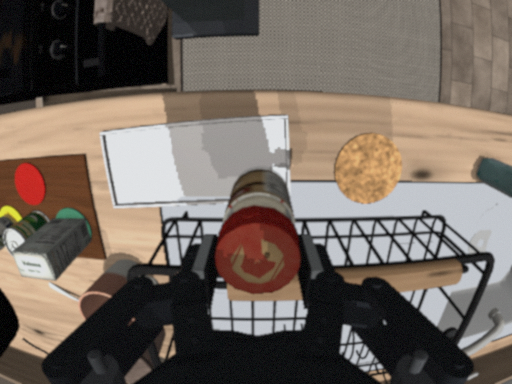

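The jar is held upright over the tray. The cork mat is at (368,168), the tray corners are at (101,131), (288,117) and (114,207), and the empty red coaster is at (31,184).

```bash
python3 - <<'E'
from h import *
f=dict(np.load("w2.npz"));hs=cv2.cvtColor(f["img"],cv2.COLOR_RGB2HSV);H,S,V=[hs[...,i].astype(int) for i in range(3)]
v,u=np.mgrid[:384,:512]
m=(S>120)&(V>120)&(u>325)&(u<412)&(v>125)&(v<212)
k,l,st,_=cv2.connectedComponentsWithStats(m.astype(np.uint8));i=1+st[1:,4].argmax()
W=np.array([fray(f,p,.005)[:2] for p in np.argwhere(l==i)[:,::-1]],np.float32)*1000
print("mat",st[i],W.mean(0),cv2.minEnclosingCircle(W))
for p in [(101,131),(288,117),(114,207),(290,195)]: print(p,fray(f,p,.014).round(3))
E
```

```text
mat [ 335  134   66   68 3339] [494.77835 321.73575] ((495.70135498046875, 323.6164855957031), 48.912986755371094)
(101, 131) [ 0.441 -0.037  0.014]
(288, 117) [0.43  0.21  0.014]
(114, 207) [ 0.55  -0.033  0.014]
(290, 195) [0.53  0.215 0.014]
```

```bash
python3 -m handwheel '[[[0,0,0,0.08,0],[0,0,0,0.16,0],[0,0,0,0.22,0],[0,0,0,0.25,0],[0,0,0,0.266,0],[0,0,0,0.274,0],[0,0,0,0.274,0],[0,0,0,0.274,0],[0.7,0,0,0.274,0],[0.9,0,0,0.274,0],[1,0,0,0.274,0],[1,0,0,0.274,0],[1,0,0,0.274,0],[1,0,0,0.274,0]]]'
python3 -m handwheel '[[[1,0,0,-0.06,0],[1,0,0,-0.14,0],[1,0,0,-0.22,0],[1,0,0,-0.274,0],[1,0,-0.2,-0.274,0.2],[1,0,-0.3,-0.274,0.4],[1,0,-0.4,-0.274,0.6],[1,0,-0.5,-0.274,0.8],[1,0,-0.6,-0.274,1],[1,0,-0.7,-0.274,1],[1,0,-0.74,-0.274,1],[1,0,-0.74,-0.274,1],[1,0,-0.74,-0.274,1]]]'
```

```text
t: 8.25
tcp_pos: [0.4793, 0.1724, 0.057]
tcp_rot: [-0.001, 1.0, -0.0, 0.0]
wrist_force: [1.1, 0.5, 0.1]
opening: 0.0851
gripper_force: 0.0
t: 9.55
tcp_pos: [0.4795, -0.2002, 0.1936]
tcp_rot: [0.384, 0.923, -0.0, -0.0]
wrist_force: [-0.0, 0.5, 0.3]
opening: 0.0854
gripper_force: 0.0
```

```bash
python3 -m handwheel '[[[1,-0.1,0.02,0,0.2],[1,-0.2,0.04,0,0.4],[1,-0.255,0.058,0,0.6],[1,-0.255,0.058,0,0.8],[1,-0.255,0.058,0,1],[1,-0.255,0.058,0,1],[1,-0.255,0.058,0,1],[1,-0.255,0.058,0,1]]]'
```

```text
t: 10.35
tcp_pos: [0.5905, -0.2663, 0.194]
tcp_rot: [0.706, 0.708, 0.0, -0.0]
wrist_force: [-0.5, -0.7, -0.2]
opening: 0.0851
gripper_force: 0.0
```

```bash
python3 -m handwheel '[[[1,0,0,0.08,0],[1,0,0,0.14,0],[1,0,0,0.20,0],[1,0,0,0.244,0],[1,0,0,0.264,0],[1,0,0,0.264,0],[1,0,0,0.264,0],[0,0,0,0.264,0],[0,0,0,0.264,0],[0,0,0,0.264,0],[0,0,0,0.264,0],[0,0,0,0.264,0],[0,0,0,0.264,0],[0,0,0,0.264,0],[0,0,0,0.264,0]]]' 40
```

```text
t: 11.85
tcp_pos: [0.5909, -0.2675, 0.0628]
tcp_rot: [0.707, 0.708, 0.0, 0.001]
wrist_force: [-0.5, 0.8, 6.1]
opening: 0.0404
gripper_force: 39.6
```

```bash
python3 -m handwheel '[[[0,0,0,-0.06,0],[0,0,0,-0.14,0],[0,0,0,-0.22,0],[0,0,0,-0.3,0],[0,0.05,-0.05,-0.3,0],[0,0.12,-0.12,-0.3,0],[0,0.2,-0.2,-0.3,0],[0,0.29,-0.214,-0.3,0],[0,0.38,-0.214,-0.3,0],[0,0.47,-0.214,-0.3,0],[0,0.56,-0.214,-0.3,0],[0,0.64,-0.214,-0.3,0],[0,0.7,-0.214,-0.3,0],[0,0.733,-0.214,-0.3,0],[0,0.733,-0.214,-0.3,0],[0,0.733,-0.214,-0.3,0],[0,0.733,-0.214,-0.22,0],[0,0.733,-0.214,-0.14,0],[0,0.733,-0.214,-0.06,0],[0,0.733,-0.214,-0.02,0]]]'
```

```text
t: 13.85
tcp_pos: [0.4815, 0.0979, 0.0693]
tcp_rot: [0.707, 0.707, -0.001, -0.001]
wrist_force: [0.2, 0.5, -0.3]
opening: 0.0405
gripper_force: 41.1
```

```bash
python3 -m handwheel '[[[0,0,0,0.02,0],[0,0,0,0.034,0],[0,0,0,0.034,0],[0,0,0,0.034,0],[0.7,0,0,0.034,0],[0.9,0,0,0.034,0],[1,0,0,0.034,0],[1,0,0,0.034,0],[1,0,0,0.034,0],[1,0,0,0.034,0]]]'
```

```text
t: 14.85
tcp_pos: [0.483, 0.0992, 0.055]
tcp_rot: [0.707, 0.708, -0.0, -0.0]
wrist_force: [0.6, 0.4, 0.1]
opening: 0.0852
gripper_force: 0.0
```

```bash
python3 -m handwheel '[[[1,0,0,-0.08,0],[1,0,0,-0.16,0],[1,0,0,-0.24,0],[1,0,0,-0.278,0],[1,-0.08,0.04,-0.278,0],[1,-0.16,0.08,-0.278,0],[1,-0.24,0.12,-0.278,0],[1,-0.32,0.16,-0.278,0],[1,-0.4,0.2,-0.278,0],[1,-0.44,0.214,-0.278,0],[1,-0.44,0.214,-0.278,0],[1,-0.44,0.214,-0.278,0],[1,-0.44,0.214,-0.278,0]]]'
python3 - <<'E'
from h import *
from station import cams
f=cams.grab_frame("wrist");cv2.imwrite("pics/w3.png",f["img"][...,::-1]);np.savez("w3.npz",**{k:f[k] for k in ["img","z_map","intrinsics","R","t"]})
E
```

```text
t: 16.15
tcp_pos: [0.5899, -0.1197, 0.1941]
tcp_rot: [0.706, 0.708, 0.0, -0.0]
wrist_force: [0.4, -0.8, 0.4]
opening: 0.0853
gripper_force: 0.0
```

View pics/w3.png

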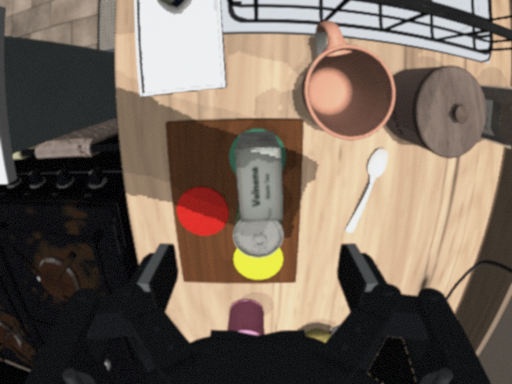

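The wrist view shows the carton's top face at about (262,190). The tin is untouched with its lid at (259,238), the red (203,211) and yellow (258,260) coasters are free, and the mug's rim is at (349,92).

```bash
python3 - <<'E'
from h import *
f=dict(np.load("w3.npz"))
for n,p,z in [("cartonTL",(239,160),.122),("TR",(282,158),.122),("BR",(284,218),.122),("BL",(240,222),.122),("lid",(259,238),.08),("green",(258,160),.012),("mugS",(352,138),.105),("mugW",(304,92),.105),("mugE",(394,92),.105)]: print(n,fray(f,p,z).round(3))
E
```

```text
cartonTL [ 0.574 -0.098  0.122]
TR [ 0.612 -0.097  0.122]
BR [ 0.615 -0.154  0.122]
BL [ 0.574 -0.158  0.122]
lid [ 0.592 -0.199  0.08 ]
green [ 0.591 -0.125  0.012]
mugS [ 0.68  -0.08   0.105]
mugW [ 0.632 -0.039  0.105]
mugE [ 0.721 -0.033  0.105]
```

```bash
python3 -m handwheel '[[[1,-0.006,0.004,0.08,0],[1,-0.006,0.004,0.14,0],[1,-0.006,0.004,0.20,0],[1,-0.006,0.004,0.23,0],[1,-0.006,0.004,0.248,0],[1,-0.006,0.004,0.248,0],[1,-0.006,0.004,0.248,0],[0,-0.006,0.004,0.248,0],[0,-0.006,0.004,0.248,0],[0,-0.006,0.004,0.248,0],[0,-0.006,0.004,0.248,0],[0,-0.006,0.004,0.248,0],[0,-0.006,0.004,0.248,0],[0,-0.006,0.004,0.248,0],[0,-0.006,0.004,0.248,0]]]' 40
```

```text
t: 17.7
tcp_pos: [0.5927, -0.1238, 0.0708]
tcp_rot: [0.707, 0.707, 0.0, 0.001]
wrist_force: [-1.9, 0.4, 6.5]
opening: 0.0427
gripper_force: 39.7
```

```bash
python3 -m handwheel '[[[0,0,0,-0.06,0],[0,0,0,-0.14,0],[0,0,0,-0.22,0],[0,0,0,-0.26,0],[0,0.0,-0.08,-0.26,0],[0,0.07,-0.16,-0.26,0],[0,0.14,-0.21,-0.26,0],[0,0.22,-0.21,-0.26,0],[0,0.282,-0.21,-0.26,0],[0,0.282,-0.21,-0.26,0],[0,0.282,-0.21,-0.26,0],[0,0.282,-0.21,-0.18,0],[0,0.282,-0.21,-0.1,0],[0,0.282,-0.21,-0.04,0],[0,0.282,-0.21,-0.01,0],[0,0.282,-0.21,0.006,0],[0,0.282,-0.21,0.014,0],[0,0.282,-0.21,0.014,0],[0,0.282,-0.21,0.014,0],[0.6,0.282,-0.21,0.014,0]]]'
python3 -m handwheel '[[[1,0,0,0,0],[1,0,0,0,0],[1,0,0,0,0],[1,0,0,0,0],[1,0,0,0,0],[1,0,0,-0.06,0],[1,0,0,-0.14,0],[1,0,0,-0.22,0],[1,0,0,-0.26,0],[1,0,0,-0.26,0]]]'
python3 - <<'E'
from h import *
from station import cams
f=cams.grab_frame("wrist");g=cams.grab_frame("top");i=np.hstack([cv2.resize(g["img"][130:290,120:400],(448,256)),cv2.resize(f["img"],(342,256))]);cv2.imwrite("pics/c4.png",i[...,::-1])
E
```

```text
t: 19.7
tcp_pos: [0.4876, 0.017, 0.0636]
tcp_rot: [0.707, 0.707, 0.0, 0.0]
wrist_force: [-0.7, 0.1, 0.3]
opening: 0.0511
gripper_force: 0.0
t: 20.7
tcp_pos: [0.4885, 0.0171, 0.1956]
tcp_rot: [0.707, 0.708, 0.001, 0.002]
wrist_force: [0.3, -0.5, -1.0]
opening: 0.0854
gripper_force: 0.0
```

View pics/c4.png

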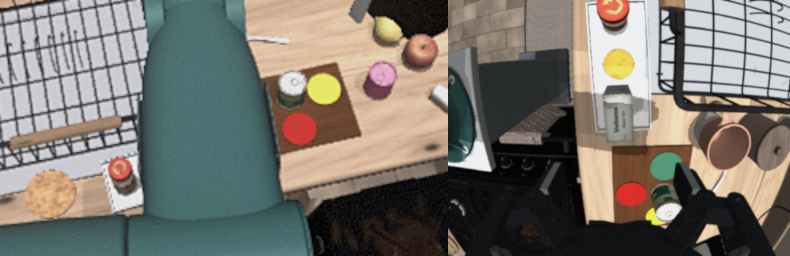

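All three stand upright in the tray, at (120,175) in the left panel and (613,10), (618,63), (618,110) in the right panel. The tin is alone on the board at (292,88) in the left panel.

```bash
python3 -m handwheel '[[[1,-0.08,0.04,0,0],[1,-0.17,0.08,0,0],[1,-0.26,0.12,0,0],[1,-0.34,0.16,0,0],[1,-0.4,0.205,0,0],[1,-0.428,0.205,0,0],[1,-0.428,0.205,0,0],[1,-0.428,0.205,0.08,0],[1,-0.428,0.205,0.16,0],[1,-0.428,0.205,0.24,0],[1,-0.428,0.205,0.29,0],[1,-0.428,0.205,0.32,0],[1,-0.428,0.205,0.324,0],[1,-0.428,0.205,0.324,0],[0,-0.428,0.205,0.324,0],[0,-0.428,0.205,0.324,0],[0,-0.428,0.205,0.324,0],[0,-0.428,0.205,0.324,0],[0,-0.428,0.205,0.324,0],[0,-0.428,0.205,0.324,0]]]' 40
```

```text
t: 22.8
tcp_pos: [0.5905, -0.1969, 0.0322]
tcp_rot: [0.707, 0.708, 0.0, 0.001]
wrist_force: [0.3, 1.7, 5.7]
opening: 0.0551
gripper_force: 41.0
```

```bash
python3 -m handwheel '[[[0,0,0,-0.08,0],[0,0,0,-0.16,0],[0,0,0,-0.24,0],[0,0,0,-0.32,0],[0,0.04,-0.05,-0.34,0],[0,0.12,-0.1,-0.34,0],[0,0.2,-0.15,-0.34,0],[0,0.28,-0.193,-0.34,0],[0,0.36,-0.193,-0.34,0],[0,0.44,-0.193,-0.34,0],[0,0.52,-0.193,-0.34,0],[0,0.6,-0.193,-0.34,0],[0,0.6,-0.193,-0.34,0]]]'
python3 - <<'E'
from h import *
for n in ["top0.npz","scene0.npz"]:
    P=cloud(dict(np.load(n)));q=P.reshape(-1,3)
    for lo in np.arange(.5,.64,.02):
        m=(q[:,0]>lo)&(q[:,0]<lo+.02)&(q[:,1]>.24)&(q[:,1]<.40)
        print(n,round(lo,2),m.sum(),np.percentile(q[m,2],[50,95,99]).round(3) if m.sum() else "")
E
```

```text
t: 24.1
tcp_pos: [0.4925, 0.1069, 0.2015]
tcp_rot: [0.705, 0.709, 0.001, -0.0]
wrist_force: [0.4, -0.4, -1.5]
opening: 0.0551
gripper_force: 43.8
top0.npz 0.5 310 [0.002 0.008 0.009]
top0.npz 0.52 591 [0.184 0.204 0.206]
top0.npz 0.54 499 [0.005 0.199 0.201]
top0.npz 0.56 209 [0.    0.029 0.146]
top0.npz 0.58 242 [0.003 0.025 0.029]
top0.npz 0.6 38 [-0.001  0.003  0.005]
top0.npz 0.62 126 [0.001 0.026 0.028]
top0.npz 0.64 267 [0.002 0.025 0.028]
scene0.npz 0.5 163 [0.003 0.005 0.006]
scene0.npz 0.52 348 [0.188 0.203 0.203]
scene0.npz 0.54 492 [0.074 0.15  0.202]
scene0.npz 0.56 202 [0.001 0.124 0.149]
scene0.npz 0.58 114 [0.01  0.026 0.026]
scene0.npz 0.6 89 [0.002 0.026 0.027]
scene0.npz 0.62 95 [0.001 0.026 0.026]
scene0.npz 0.64 102 [0.001 0.025 0.026]
```

```bash
python3 - <<'E'
from h import *
for n in ["top0.npz","scene0.npz"]:
    P=cloud(dict(np.load(n)));q=P.reshape(-1,3)
    for lo in np.arange(.08,.46,.04):
        m=(q[:,0]>.3)&(q[:,0]<.66)&(q[:,1]>lo)&(q[:,1]<lo+.04)&(q[:,2]>.05)&(q[:,2]<.3)
        print(n,round(lo,2),m.sum(),np.percentile(q[m],[1,50,99],axis=0).round(3).tolist() if m.sum() else "")
E
```

```text
top0.npz 0.08 62 [[0.552, 0.081, 0.061], [0.555, 0.099, 0.146], [0.563, 0.119, 0.156]]
top0.npz 0.12 83 [[0.522, 0.121, 0.058], [0.539, 0.143, 0.189], [0.563, 0.16, 0.206]]
top0.npz 0.16 131 [[0.522, 0.161, 0.056], [0.532, 0.18, 0.199], [0.558, 0.2, 0.208]]
top0.npz 0.2 127 [[0.522, 0.2, 0.058], [0.532, 0.221, 0.199], [0.557, 0.239, 0.206]]
top0.npz 0.24 129 [[0.522, 0.24, 0.058], [0.532, 0.261, 0.199], [0.557, 0.279, 0.206]]
top0.npz 0.28 130 [[0.523, 0.281, 0.058], [0.531, 0.3, 0.199], [0.559, 0.318, 0.206]]
top0.npz 0.32 107 [[0.523, 0.321, 0.06], [0.532, 0.334, 0.199], [0.558, 0.359, 0.204]]
top0.npz 0.36 69 [[0.533, 0.362, 0.051], [0.555, 0.378, 0.144], [0.563, 0.4, 0.195]]
top0.npz 0.4 82 [[0.551, 0.4, 0.051], [0.556, 0.421, 0.145], [0.563, 0.439, 0.153]]
top0.npz 0.44 150 [[0.554, 0.442, 0.075], [0.602, 0.452, 0.146], [0.659, 0.459, 0.155]]
scene0.npz 0.08 86 [[0.552, 0.08, 0.054], [0.556, 0.097, 0.141], [0.561, 0.119, 0.15]]
scene0.npz 0.12 173 [[0.525, 0.122, 0.056], [0.548, 0.134, 0.161], [0.561, 0.159, 0.203]]
scene0.npz 0.16 198 [[0.523, 0.16, 0.054], [0.554, 0.18, 0.148], [0.561, 0.2, 0.203]]
scene0.npz 0.2 164 [[0.524, 0.201, 0.055], [0.541, 0.226, 0.185], [0.562, 0.24, 0.203]]
scene0.npz 0.24 154 [[0.523, 0.24, 0.055], [0.54, 0.264, 0.185], [0.562, 0.28, 0.203]]
scene0.npz 0.28 141 [[0.524, 0.281, 0.055], [0.54, 0.299, 0.183], [0.561, 0.319, 0.203]]
scene0.npz 0.32 117 [[0.523, 0.321, 0.057], [0.553, 0.332, 0.149], [0.56, 0.36, 0.203]]
scene0.npz 0.36 96 [[0.537, 0.36, 0.052], [0.556, 0.368, 0.133], [0.561, 0.4, 0.187]]
scene0.npz 0.4 74 [[0.551, 0.4, 0.055], [0.557, 0.429, 0.13], [0.563, 0.439, 0.15]]
scene0.npz 0.44 80 [[0.558, 0.443, 0.053], [0.588, 0.449, 0.143], [0.659, 0.455, 0.15]]
```

```bash
python3 - <<'E'
from h import *
from station import cams
C=np.array([.4925,.1069,.2015])
fs={}
for n in ["scene","top"]:
    f=cams.grab_frame(n);fs[n]=f;q=cloud(f).reshape(-1,3)-C
    for lo in np.arange(0,.30,.02):
        m=(abs(q[:,0])<.13)&(abs(q[:,1])<.13)&(q[:,2]>lo)&(q[:,2]<lo+.02)
        if m.sum()>5: print(n,round(lo,2),m.sum(),"x",np.percentile(q[m,0],[1,5,95]).round(3),"y",np.percentile(q[m,1],[1,5,95]).round(3))
cv2.imwrite("pics/s5.png",cv2.resize(fs["scene"]["img"][60:260,100:366],(798,600),interpolation=cv2.INTER_CUBIC)[...,::-1])
E
```

```text
scene 0.0 178 x [-0.029 -0.028  0.04 ] y [-0.029 -0.028  0.114]
scene 0.02 152 x [-0.03  -0.028  0.01 ] y [-0.03  -0.029  0.007]
scene 0.04 252 x [-0.041 -0.04   0.03 ] y [-0.028 -0.027  0.018]
scene 0.06 130 x [-0.041 -0.041  0.035] y [-0.014 -0.013  0.006]
scene 0.08 217 x [-0.06  -0.059  0.054] y [-0.016 -0.015  0.008]
scene 0.1 310 x [-0.064 -0.063  0.057] y [-0.02  -0.019  0.01 ]
scene 0.12 355 x [-0.068 -0.067  0.059] y [-0.022 -0.021  0.004]
scene 0.14 289 x [-0.067 -0.064  0.056] y [-0.021 -0.016  0.003]
scene 0.16 222 x [-0.039 -0.038  0.011] y [-0.04  -0.039  0.008]
scene 0.18 283 x [-0.038 -0.037  0.012] y [-0.04  -0.039  0.009]
scene 0.2 308 x [-0.037 -0.036  0.016] y [-0.04  -0.039  0.012]
scene 0.22 280 x [-0.043 -0.042  0.012] y [-0.045 -0.043  0.008]
scene 0.24 360 x [-0.044 -0.042  0.016] y [-0.045 -0.043  0.011]
scene 0.26 399 x [-0.049 -0.047  0.021] y [-0.046 -0.044  0.008]
scene 0.28 457 x [-0.054 -0.053  0.038] y [-0.047 -0.044  0.022]
top 0.0 26 x [0.033 0.033 0.047] y [0.108 0.11  0.128]
```

View pics/s5.png

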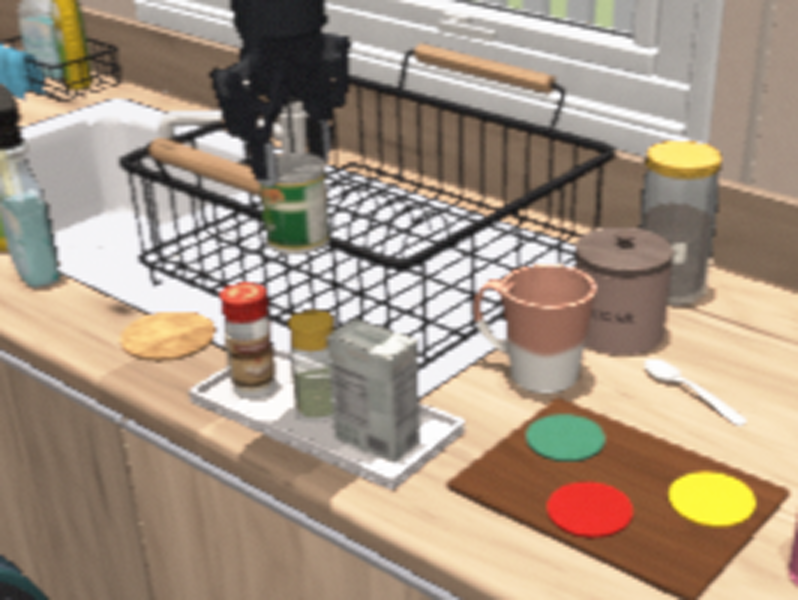

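The tin is held over the tray area. The rack's wooden handle, at about (215,165) with z≈0.20, would foul the wide part of the gripper body, which starts 16 cm behind the TCP. I'll regrasp the tin higher, with the fingers closing along y.

```bash
python3 -m handwheel '[[[0,-0.08,0.05,0,0],[0,-0.17,0.1,0,0],[0,-0.26,0.15,0,0],[0,-0.35,0.193,0,0],[0,-0.44,0.193,0,0],[0,-0.53,0.193,0,0],[0,-0.59,0.193,0,0],[0,-0.6,0.193,0,0],[0,-0.6,0.193,0,0],[0,-0.6,0.193,0.08,0],[0,-0.6,0.193,0.16,0],[0,-0.6,0.193,0.24,0],[0,-0.6,0.193,0.3,0],[0,-0.6,0.193,0.33,0],[0,-0.6,0.193,0.338,0],[0,-0.6,0.193,0.338,0],[0,-0.6,0.193,0.338,0],[0.8,-0.6,0.193,0.338,0],[1,-0.6,0.193,0.338,0],[1,-0.6,0.193,0.338,0]]]'
python3 -m handwheel '[[[1,0,0,0,0],[1,0,0,0,0],[1,0,0,-0.06,0],[1,0,0,-0.14,0],[1,0,0,-0.2,0],[1,0,0,-0.2,-0.2],[1,0,0,-0.2,-0.4],[1,0,0,-0.2,-0.6],[1,0,0,-0.2,-0.8],[1,0,0,-0.2,-1],[1,0,0,-0.2,-1],[1,0,0,-0.2,-1]]]'
python3 -m handwheel '[[[1,0,0,0,-0.2],[1,0,0,0,-0.4],[1,0,0,0,-0.6],[1,0,0,0,-0.8],[1,0,0,0,-1],[1,0,0,0,-1],[1,0,0,0,-1],[1,0,0,0,-1]]]'
```

```text
t: 26.2
tcp_pos: [0.5901, -0.1967, 0.0324]
tcp_rot: [0.707, 0.708, 0.0, 0.0]
wrist_force: [-0.3, -0.0, 0.1]
opening: 0.0857
gripper_force: 0.0
t: 27.4
tcp_pos: [0.5898, -0.1967, 0.132]
tcp_rot: [0.382, 0.924, 0.0, -0.0]
wrist_force: [-0.7, 0.3, 0.1]
opening: 0.0854
gripper_force: 0.0
t: 28.2
tcp_pos: [0.5898, -0.1967, 0.132]
tcp_rot: [0.001, 1.0, 0.0, -0.0]
wrist_force: [-0.6, 0.3, 0.1]
opening: 0.0853
gripper_force: 0.0
```

```bash
python3 -m handwheel '[[[1,0.008,0,0.08,0],[1,0.008,0,0.14,0],[1,0.008,0,0.164,0],[1,0.008,0,0.164,0],[1,0.008,0,0.164,0],[0,0.008,0,0.164,0],[0,0.008,0,0.164,0],[0,0.008,0,0.164,0],[0,0.008,0,0.164,0],[0,0.008,0,0.164,0],[0,0.008,0,0.164,0]]]' 50
```

```text
t: 29.3
tcp_pos: [0.5858, -0.1967, 0.0501]
tcp_rot: [-0.001, 1.0, -0.0, 0.0]
wrist_force: [0.2, -0.6, -0.2]
opening: 0.0002
gripper_force: 0.0
```

```bash
python3 -m handwheel '[[[1,0,0,0,0],[1,0,0,0,0],[1,0,0,0,0],[1,0,0,0,0],[1,0,0,-0.1,0],[1,0,0,-0.2,0],[1,0,0,-0.28,0],[1,0,0,-0.28,0],[1,0,0,-0.28,0]]]'
python3 - <<'E'
from h import *
from station import cams
f=cams.grab_frame("wrist");g=cams.grab_frame("scene");np.savez("w6.npz",**{k:f[k] for k in ["img","z_map","intrinsics","R","t"]});i=np.hstack([cv2.resize(g["img"],(400,300)),cv2.resize(f["img"],(400,300))]);cv2.imwrite("pics/c6.png",i[...,::-1])
E
```

```text
t: 30.2
tcp_pos: [0.5862, -0.1968, 0.1905]
tcp_rot: [-0.001, 1.0, -0.0, 0.001]
wrist_force: [-0.0, -0.2, -0.1]
opening: 0.0854
gripper_force: 0.0
```

View pics/c6.png

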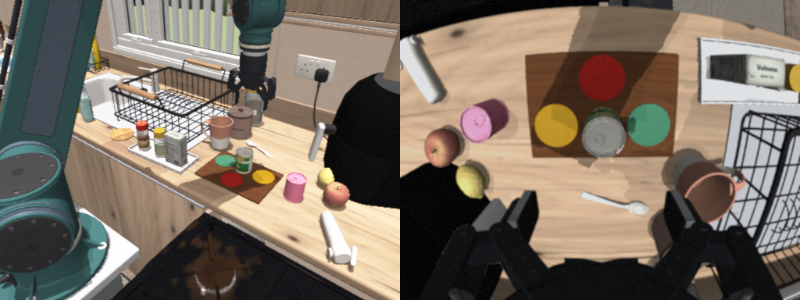

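```bash
python3 - <<'E'
from h import *
f=dict(np.load("w6.npz"));hs=cv2.cvtColor(f["img"],cv2.COLOR_RGB2HSV);S,V=hs[...,1].astype(int),hs[...,2].astype(int)
v,u=np.mgrid[:384,:512]
print(fray(f,(260,175),.08),(-f["R"].T@f["t"]).round(3))
m=(S<60)&(V>80)&(abs(u-260)<32)&(abs(v-175)<30)
k,l,st,_=cv2.connectedComponentsWithStats(m.astype(np.uint8));i=1+st[1:,4].argmax()
p=np.argwhere(l==i)[:,::-1];W=np.array([fray(f,a,.08)[:2] for a in p],np.float32)*1000
print(st[i],W.mean(0),cv2.minEnclosingCircle(W))
z=f["z_map"];print("depth",np.nanmedian(z[160:190,245:275]), (f["R"]@np.array([.59,-.197,.08])+f["t"])[2])
E
```

```text
[ 0.58979954 -0.19458235  0.08      ] [ 0.502 -0.198  0.372]
[ 233  148   56   55 2408] [ 590.0902  -194.11952] ((590.7105712890625, -194.0298614501953), 29.477174758911133)
depth 0.30577308 0.3045288370374704
```

The tin still stands where it was, with its lid at (603,137) in the right panel. The grasp was too near the top and slipped off, so I'm regrasping lower.

```bash
python3 -m handwheel '[[[1,0,0,0.08,0],[1,0,0,0.16,0],[1,0,0,0.24,0],[1,0,0,0.29,0],[1,0,0,0.309,0],[1,0,0,0.309,0],[1,0,0,0.309,0],[0,0,0,0.309,0],[0,0,0,0.309,0],[0,0,0,0.309,0],[0,0,0,0.309,0],[0,0,0,0.309,0]]]' 50
```

```text
t: 31.5
tcp_pos: [0.5886, -0.1976, 0.0413]
tcp_rot: [-0.001, 1.0, -0.001, 0.004]
wrist_force: [-11.6, 3.3, 58.7]
opening: 0.0391
gripper_force: 56.1
```

```bash
python3 - <<'E'
from h import *
from station import cams
f=cams.grab_frame("wrist");g=cams.grab_frame("scene");i=np.hstack([cv2.resize(g["img"][170:260,250:370],(400,300)),cv2.resize(f["img"][90:330,100:420],(400,300))]);cv2.imwrite("pics/c7.png",i[...,::-1])
E
```

```text
(no output)
```

View pics/c7.png

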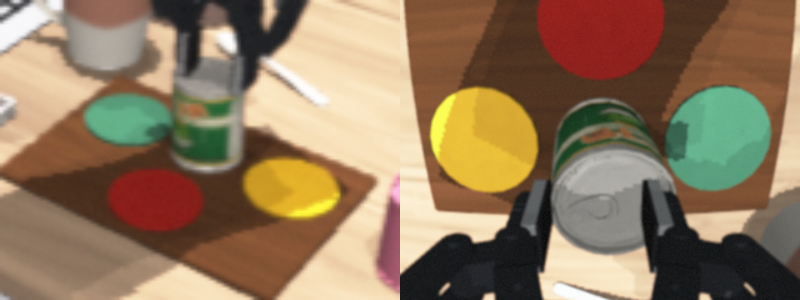

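The fingers have slid up onto the lid; the right finger is over it at (660,205). I'll back off upward, reopen, and grasp deeper with less force.

```bash
python3 -m handwheel '[[[0.4,0,0,-0.03,0],[0.5,0,0,-0.06,0],[0.7,0,0,-0.1,0],[1,0,0,-0.16,0],[1,0,0,-0.22,0],[1,0,0,-0.309,0],[1,0,0,-0.309,0],[1,0,0,-0.309,0],[1,0,0,-0.309,0]]]' 30
python3 - <<'E'
from h import *
from station import cams
f=cams.grab_frame("wrist");hs=cv2.cvtColor(f["img"],cv2.COLOR_RGB2HSV);S,V=hs[...,1].astype(int),hs[...,2].astype(int)
v,u=np.mgrid[:384,:512];m=(S<60)&(V>80)&(abs(u-260)<36)&(abs(v-175)<36)
k,l,st,_=cv2.connectedComponentsWithStats(m.astype(np.uint8));i=1+st[1:,4].argmax()
p=np.argwhere(l==i)[:,::-1];W=np.array([fray(f,a,.08)[:2] for a in p],np.float32)*1000
print(st[i],W.mean(0),cv2.minEnclosingCircle(W))
g=cams.grab_frame("scene");cv2.imwrite("pics/c8.png",np.hstack([cv2.resize(g["img"][170:260,250:370],(400,300)),cv2.resize(f["img"],(400,300))])[...,::-1])
E
```

```text
t: 32.5
tcp_pos: [0.5855, -0.1965, 0.1894]
tcp_rot: [-0.001, 1.0, 0.0, -0.0]
wrist_force: [-0.3, 0.4, -1.0]
opening: 0.0851
gripper_force: 0.0
[ 232  150   56   54 2409] [ 590.464   -194.57504] ((591.0344848632812, -194.25193786621094), 29.480318069458008)
```

View pics/c8.png

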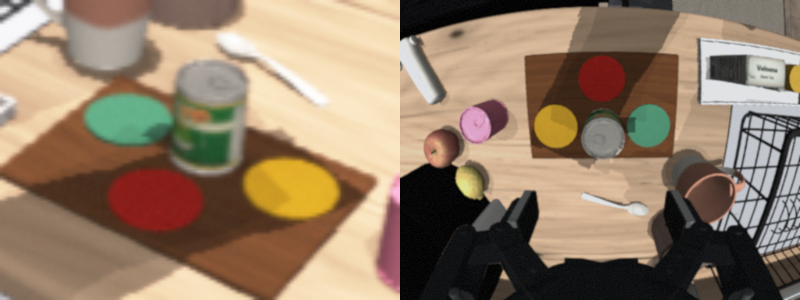

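```bash
python3 -m handwheel '[[[1,-0.002,0.002,0.08,0],[1,-0.002,0.002,0.16,0],[1,-0.002,0.002,0.24,0],[1,-0.002,0.002,0.3,0],[1,-0.002,0.002,0.327,0],[1,-0.002,0.002,0.327,0],[1,-0.002,0.002,0.327,0],[0,-0.002,0.002,0.327,0],[0,-0.002,0.002,0.327,0],[0,-0.002,0.002,0.327,0],[0,-0.002,0.002,0.327,0],[0,-0.002,0.002,0.327,0]]]' 30
```

```text
t: 33.8
tcp_pos: [0.5875, -0.1958, 0.0276]
tcp_rot: [-0.001, 1.0, -0.0, 0.001]
wrist_force: [-0.7, 2.6, 6.2]
opening: 0.0561
gripper_force: 30.7
```

```bash
python3 -m handwheel '[[[0,0,0,-0.06,0],[0,0,0,-0.14,0],[0,0,0,-0.22,0],[0,0,0,-0.3,0],[0,0.06,0,-0.34,0],[0,0.13,0.05,-0.34,0],[0,0.19,0.12,-0.34,0],[0,0.219,0.2,-0.34,0],[0,0.219,0.28,-0.34,0],[0,0.219,0.36,-0.34,0],[0,0.219,0.44,-0.34,0],[0,0.219,0.52,-0.34,0],[0,0.219,0.6,-0.34,0],[0,0.219,0.6,-0.34,0],[0,0.219,0.6,-0.34,0]]]'
python3 -m handwheel '[[[0,0,0.08,0,0],[0,0,0.16,0,0],[0,0,0.24,0,0],[0,0,0.32,0,0],[0,0,0.39,0,0],[0,0,0.436,0,0],[0,0,0.436,0,0],[0,0,0.436,0,0]]]'
python3 - <<'E'
from h import *
from station import cams
f=cams.grab_frame("wrist");cv2.imwrite("pics/w9.png",f["img"][...,::-1]);np.savez("w9.npz",**{k:f[k] for k in ["img","z_map","intrinsics","R","t"]})
P=None
g=cams.grab_frame("scene");q=cloud(g).reshape(-1,3)
m=(q[:,1]>.2)&(q[:,1]<.34)&(q[:,2]>.17)&(q[:,2]<.21)&(q[:,0]>.512)&(q[:,0]<.56)
print("handle",m.sum(),np.percentile(q[m],[2,50,98],axis=0).round(3).tolist() if m.sum() else 0)
E
```

```text
t: 35.3
tcp_pos: [0.4769, 0.1049, 0.1968]
tcp_rot: [-0.002, 1.0, -0.0, 0.0]
wrist_force: [-0.4, -0.3, -2.1]
opening: 0.0556
gripper_force: 33.2
t: 36.1
tcp_pos: [0.4771, 0.3214, 0.1964]
tcp_rot: [-0.0, 1.0, -0.0, -0.0]
wrist_force: [-0.5, -0.6, -1.1]
opening: 0.0556
gripper_force: 33.3
handle 263 [[0.523, 0.204, 0.184], [0.528, 0.265, 0.198], [0.541, 0.333, 0.204]]
```

View pics/w9.png

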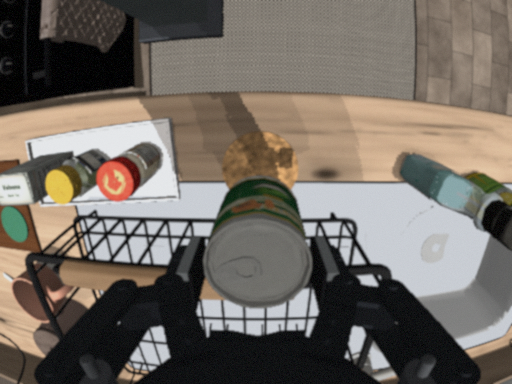

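The view shows the tin held upright, lid at (257,262). The cork mat is below at u 222–298, with its near edge at v≈131.

```bash
python3 - <<'E'
from h import *
f=dict(np.load("w9.npz"))
for n,p,z in [("near",(260,131.5),.005),("L",(222,168),.005),("R",(298,168),.005),("lidc",(258,261),.249),("lidT",(258,219),.249),("lidB",(258,305),.249)]: print(n,fray(f,p,z).round(4))
hs=cv2.cvtColor(f["img"],cv2.COLOR_RGB2HSV);S,V,H=[hs[...,i].astype(int) for i in (1,2,0)]
v,u=np.mgrid[:384,:512];m=(S>110)&(V>70)&(H>8)&(H<22)&(u>210)&(u<310)&(v>120)&(v<180)
k,l,st,_=cv2.connectedComponentsWithStats(m.astype(np.uint8));i=1+st[1:,4].argmax()
W=np.array([fray(f,a,.005)[:2] for a in np.argwhere(l==i)[:,::-1]],np.float32)*1000
print(st[i],cv2.minEnclosingCircle(W))
E
```

```text
near [0.4474 0.3243 0.005 ]
L [0.4952 0.2748 0.005 ]
R [0.495  0.3741 0.005 ]
lidc [0.4777 0.3212 0.249 ]
lidT [0.4538 0.3211 0.249 ]
lidB [0.5081 0.3212 0.249 ]
[ 223  132   75   48 2873] ((495.92767333984375, 324.02081298828125), 49.284610748291016)
```

```bash
python3 -m handwheel '[[[0,-0.006,0.004,0.08,0],[0,-0.006,0.004,0.16,0],[0,-0.006,0.004,0.24,0],[0,-0.006,0.004,0.28,0],[0,-0.006,0.004,0.28,0],[0,-0.006,0.004,0.29,0],[0,-0.006,0.004,0.30,0],[0,-0.006,0.004,0.31,0],[0,-0.006,0.004,0.31,0]]]'
```

```text
t: 37.1
tcp_pos: [0.4798, 0.3242, 0.0414]
tcp_rot: [-0.001, 1.0, 0.0, 0.0]
wrist_force: [-0.2, 0.3, -1.9]
opening: 0.0559
gripper_force: 33.3
```

```bash
python3 -m handwheel '[[[0,0,0,0.01,0],[0,0,0,0.02,0],[0,0,0,0.028,0],[0,0,0,0.028,0]]]'; python3 -m handwheel '[[[0,-0.004,0,0,0],[0,-0.004,0,0,0],[0,-0.004,0,0,0]]]'
```

```text
t: 37.5
tcp_pos: [0.4794, 0.3241, 0.0268]
tcp_rot: [-0.001, 1.0, -0.0, -0.0]
wrist_force: [0.1, 0.6, -1.2]
opening: 0.0556
gripper_force: 33.3
t: 37.8
tcp_pos: [0.482, 0.3243, 0.0276]
tcp_rot: [-0.001, 1.0, 0.0, 0.0]
wrist_force: [0.3, 0.1, -1.9]
opening: 0.0559
gripper_force: 33.3
```

```bash
python3 -m handwheel '[[[0,-0.004,0,0,0],[0,-0.004,0,0,0],[0,-0.004,0,0,0]]]'; python3 -m handwheel '[[[0,-0.003,0,0,0],[0,-0.003,0,0,0],[0,-0.003,0,0,0]]]'
```

```text
t: 38.1
tcp_pos: [0.4838, 0.3242, 0.0275]
tcp_rot: [-0.001, 1.0, 0.0, 0.0]
wrist_force: [0.8, 0.3, -2.2]
opening: 0.0555
gripper_force: 33.3
t: 38.4
tcp_pos: [0.4853, 0.3242, 0.0275]
tcp_rot: [-0.001, 1.0, -0.0, -0.0]
wrist_force: [-0.5, 0.1, -1.4]
opening: 0.0561
gripper_force: 33.3
```

```bash
python3 -m handwheel '[[[0,0,0,0.003,0],[0,0,0,0.005,0],[0,0,0,0.005,0],[0,0,0,0.005,0],[0.7,0,0,0.005,0],[0.8,0,0,0.005,0],[1,0,0,0.005,0],[1,0,0,0.005,0],[1,0,0,0.005,0]]]'
python3 -m handwheel '[[[1,0,0,-0.06,0],[1,0,0,-0.14,0],[1,0,0,-0.22,0],[1,0,0,-0.3,0],[1,0,0,-0.34,0],[1,0.06,0,-0.34,0],[1,0.06,0,-0.34,0],[1,0.06,0,-0.34,0]]]'
python3 - <<'E'
from h import *
from station import cams
f=cams.grab_frame("wrist");cv2.imwrite("pics/w10.png",f["img"][...,::-1]);np.savez("w10.npz",**{k:f[k] for k in ["img","z_map","intrinsics","R","t"]})
E
```

```text
t: 39.3
tcp_pos: [0.4853, 0.3242, 0.025]
tcp_rot: [-0.001, 1.0, 0.0, 0.0]
wrist_force: [-0.0, 0.6, 0.4]
opening: 0.0855
gripper_force: 0.0
t: 40.1
tcp_pos: [0.455, 0.3243, 0.1952]
tcp_rot: [-0.001, 1.0, 0.0, 0.0]
wrist_force: [-0.2, -0.3, 0.3]
opening: 0.085
gripper_force: 0.0
```

View pics/w10.png

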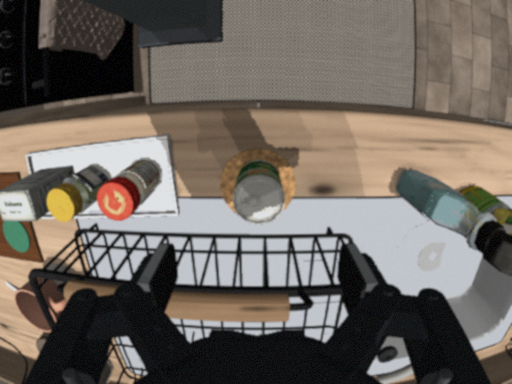

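The tin stands on the mat, lid at about (259,197) and mat spanning u 221–296. Checking the offset numerically.

```bash
python3 - <<'E'
from h import *
f=dict(np.load("w10.npz"));hs=cv2.cvtColor(f["img"],cv2.COLOR_RGB2HSV);S,V,H=[hs[...,i].astype(int) for i in (1,2,0)]
v,u=np.mgrid[:384,:512]
for n,m,z in [("mat",(S>110)&(V>60)&(H>8)&(H<22)&(u>210)&(u<310)&(v>140)&(v<222),.005),("lid",(S<60)&(V>80)&(abs(u-259)<28)&(v>172)&(v<224),.077)]:
    k,l,st,_=cv2.connectedComponentsWithStats(m.astype(np.uint8));i=1+st[1:,4].argmax()
    W=np.array([fray(f,a,z)[:2] for a in np.argwhere(l==i)[:,::-1]],np.float32)*1000
    print(n,st[i],W.mean(0),cv2.minEnclosingCircle(W))
from station import cams
for n in ["top"]:
    g=cams.grab_frame(n);q=cloud(g).reshape(-1,3);m=(abs(q[:,0]-.49)<.05)&(abs(q[:,1]-.322)<.05)&(q[:,2]>.068)&(q[:,2]<.09)
    print(n,m.sum(),np.percentile(q[m],[2,50,98],axis=0).round(3).tolist() if m.sum() else 0)
E
```

```text
mat [ 221  148   74   61 1527] [478.19586 321.98376] ((495.65875244140625, 324.2463073730469), 49.32102584838867)
lid [ 232  175   55   49 2293] [491.03223 325.53342] ((496.6167297363281, 325.84326171875), 36.3820686340332)
top 0 0
```

```bash
python3 -m handwheel '[[[1,0,-0.08,0,0.2],[1,0,-0.16,0,0.4],[1,0,-0.24,0,0.6],[1,0,-0.32,0,0.8],[1,0,-0.4,0,1],[1,0,-0.48,0,1],[1,0,-0.54,0,1],[1,0,-0.54,0,1],[1,0,-0.54,0,1]]]'
python3 -m handwheel '[[[1,0,0,0,0.2],[1,0,0,0,0.4],[1,0,0,0,0.6],[1,0,0,0,0.8],[1,0,0,0,1],[1,0,0,0,1],[1,0,0,0,1],[1,0,0,0,1]]]'
```

```text
t: 41.1
tcp_pos: [0.4559, 0.0537, 0.1948]
tcp_rot: [0.383, 0.924, 0.0, -0.0]
wrist_force: [0.0, -0.5, 0.4]
opening: 0.0852
gripper_force: 0.0
t: 41.9
tcp_pos: [0.4556, 0.0549, 0.1948]
tcp_rot: [0.706, 0.708, -0.0, -0.0]
wrist_force: [-0.4, -0.1, 0.6]
opening: 0.0849
gripper_force: 0.0
```

```bash
python3 -m handwheel '[[[1,-0.076,0.065,0,0],[1,-0.076,0.065,0,0],[1,-0.076,0.065,0,0],[1,-0.076,0.065,0.08,0],[1,-0.076,0.065,0.16,0],[1,-0.076,0.065,0.22,0],[1,-0.076,0.065,0.25,0],[1,-0.076,0.065,0.262,0],[1,-0.076,0.065,0.262,0],[1,-0.076,0.065,0.262,0],[0,-0.076,0.065,0.262,0],[0,-0.076,0.065,0.262,0],[0,-0.076,0.065,0.262,0],[0,-0.076,0.065,0.262,0],[0,-0.076,0.065,0.262,0],[0,-0.076,0.065,0.262,0]]]' 40
```

```text
t: 43.5
tcp_pos: [0.4884, 0.0162, 0.0647]
tcp_rot: [0.707, 0.708, 0.0, 0.0]
wrist_force: [-2.8, 1.6, 10.2]
opening: 0.0425
gripper_force: 39.0
```

```bash
python3 -m handwheel '[[[0,0,0,-0.06,0],[0,0,0,-0.14,0],[0,0,0,-0.22,0],[0,0,0,-0.28,0],[0,-0.07,0.04,-0.28,0],[0,-0.14,0.09,-0.28,0],[0,-0.21,0.14,-0.28,0],[0,-0.26,0.19,-0.28,0],[0,-0.282,0.208,-0.28,0],[0,-0.282,0.208,-0.28,0],[0,-0.282,0.208,-0.28,0],[0,-0.282,0.208,-0.2,0],[0,-0.282,0.208,-0.12,0],[0,-0.282,0.208,-0.06,0],[0,-0.282,0.208,-0.03,0],[0,-0.282,0.208,-0.017,0],[0,-0.282,0.208,-0.017,0],[0,-0.282,0.208,-0.017,0],[0,-0.282,0.208,-0.017,0]]]'
python3 -m handwheel '[[[0.6,0,0,0,0],[0.8,0,0,0,0],[1,0,0,0,0],[1,0,0,0,0],[1,0,0,0,0],[1,0,0,-0.06,0],[1,0,0,-0.14,0],[1,0,0,-0.22,0],[1,0,0,-0.25,0],[1,0,0,-0.25,0]]]'
```

```text
t: 45.4
tcp_pos: [0.5923, -0.1243, 0.0732]
tcp_rot: [0.707, 0.708, 0.0, 0.0]
wrist_force: [0.5, -0.1, -0.8]
opening: 0.042
gripper_force: 40.6
t: 46.4
tcp_pos: [0.5933, -0.125, 0.1998]
tcp_rot: [0.707, 0.707, 0.001, 0.002]
wrist_force: [0.1, 0.1, -0.8]
opening: 0.0855
gripper_force: 0.0
```

```bash
python3 -m handwheel '[[[1,0.04,-0.06,0,0],[1,0.1,-0.12,0,0],[1,0.18,-0.18,0,0],[1,0.26,-0.219,0,0],[1,0.34,-0.219,0,0],[1,0.42,-0.219,0,0],[1,0.448,-0.219,0,0],[1,0.448,-0.219,0,0],[1,0.448,-0.219,0.08,0],[1,0.448,-0.219,0.16,0],[1,0.448,-0.219,0.24,0],[1,0.448,-0.219,0.27,0],[1,0.448,-0.219,0.284,0],[1,0.448,-0.219,0.284,0],[1,0.448,-0.219,0.284,0],[0,0.448,-0.219,0.284,0],[0,0.448,-0.219,0.284,0],[0,0.448,-0.219,0.284,0],[0,0.448,-0.219,0.284,0],[0,0.448,-0.219,0.284,0]]]' 40
```

```text
t: 48.4
tcp_pos: [0.483, 0.0993, 0.0561]
tcp_rot: [0.707, 0.708, 0.0, 0.0]
wrist_force: [0.1, -0.4, 6.8]
opening: 0.0408
gripper_force: 39.3
```

```bash
python3 -m handwheel '[[[0,0,0,-0.08,0],[0,0,0,-0.16,0],[0,0,0,-0.24,0],[0,0,0,-0.32,0],[0,-0.08,0,-0.32,0],[0,-0.17,0,-0.32,0],[0,-0.26,0,-0.32,0],[0,-0.35,0,-0.32,0],[0,-0.44,0.0,-0.32,0],[0,-0.53,0.04,-0.32,0],[0,-0.61,0.09,-0.32,0],[0,-0.68,0.15,-0.32,0],[0,-0.734,0.2,-0.32,0],[0,-0.734,0.216,-0.32,0],[0,-0.734,0.216,-0.32,0],[0,-0.734,0.216,-0.32,0],[0,-0.734,0.216,-0.24,0],[0,-0.734,0.216,-0.16,0],[0,-0.734,0.216,-0.09,0],[0,-0.734,0.216,-0.04,0]]]'
python3 -m handwheel '[[[0,0,0,0.015,0],[0,0,0,0.023,0],[0,0,0,0.023,0],[0,0,0,0.023,0],[0.6,0,0,0.023,0],[0.8,0,0,0.023,0],[1,0,0,0.023,0],[1,0,0,0.023,0],[1,0,0,0.023,0],[1,0,0,-0.06,0],[1,0,0,-0.14,0],[1,0,0,-0.22,0],[1,0,0,-0.24,0],[1,0,0,-0.24,0]]]'
```

```text
t: 50.4
tcp_pos: [0.5894, -0.2661, 0.0741]
tcp_rot: [0.706, 0.708, -0.0, -0.001]
wrist_force: [-0.3, -0.7, -0.8]
opening: 0.0402
gripper_force: 41.4
t: 51.8
tcp_pos: [0.5916, -0.2681, 0.1969]
tcp_rot: [0.707, 0.708, 0.0, 0.001]
wrist_force: [0.7, 0.5, -1.3]
opening: 0.0849
gripper_force: 0.0
```

```bash
python3 -m handwheel '[[[1,0.08,-0.04,0,0],[1,0.16,-0.08,0,-0.2],[1,0.24,-0.14,0,-0.4],[1,0.32,-0.2,0,-0.6],[1,0.4,-0.26,0,-0.8],[1,0.48,-0.303,0,-1],[1,0.56,-0.303,0,-1],[1,0.64,-0.303,0,-1],[1,0.72,-0.303,0,-1],[1,0.736,-0.303,0,-1],[1,0.736,-0.303,0,-1],[1,0.736,-0.303,0,-1],[1,0.736,-0.303,0,-1]]]'
python3 -m handwheel '[[[1,0,0,0,-0.2],[1,0,0,0,-0.4],[1,0,0,0,-0.6],[1,0,0,0,-0.8],[1,0,0,0,-1],[1,0,0,0,-1],[1,0,0,0,-1],[1,0,0,0,-1]]]'
```

```text
t: 53.1
tcp_pos: [0.4389, 0.0991, 0.195]
tcp_rot: [0.383, 0.924, -0.0, -0.0]
wrist_force: [-0.0, -0.8, -0.6]
opening: 0.0852
gripper_force: 0.0
t: 53.9
tcp_pos: [0.4391, 0.0995, 0.1954]
tcp_rot: [0.001, 1.0, -0.0, -0.0]
wrist_force: [0.1, -0.9, 0.8]
opening: 0.0855
gripper_force: 0.0
```

```bash
python3 -m handwheel '[[[1,-0.08,0.08,0,0],[1,-0.08,0.146,0,0],[1,-0.08,0.146,0,0],[1,-0.08,0.146,0,0],[1,-0.08,0.146,0.08,0],[1,-0.08,0.146,0.16,0],[1,-0.08,0.146,0.22,0],[1,-0.08,0.146,0.26,0],[1,-0.08,0.146,0.276,0],[1,-0.08,0.146,0.276,0],[1,-0.08,0.146,0.276,0],[0,-0.08,0.146,0.276,0],[0,-0.08,0.146,0.276,0],[0,-0.08,0.146,0.276,0],[0,-0.08,0.146,0.276,0],[0,-0.08,0.146,0.276,0]]]' 40
```

```text
t: 55.5
tcp_pos: [0.4796, 0.1734, 0.0582]
tcp_rot: [-0.001, 1.0, 0.0, 0.001]
wrist_force: [-1.3, 0.3, 7.4]
opening: 0.043
gripper_force: 39.7
```

```bash
python3 -m handwheel '[[[0,0,0,-0.08,0],[0,0,0,-0.16,0],[0,0,0,-0.24,0],[0,0,0,-0.28,0],[0,-0.02,-0.08,-0.28,0],[0,-0.04,-0.17,-0.28,0],[0,-0.06,-0.26,-0.28,0],[0,-0.071,-0.35,-0.28,0],[0,-0.071,-0.44,-0.28,0],[0,-0.071,-0.53,-0.28,0],[0,-0.071,-0.62,-0.28,0],[0,-0.071,-0.7,-0.28,0],[0,-0.071,-0.741,-0.28,0],[0,-0.071,-0.741,-0.28,0],[0,-0.071,-0.741,-0.28,0],[0,-0.071,-0.741,-0.28,0],[0,-0.071,-0.741,-0.2,0],[0,-0.071,-0.741,-0.12,0],[0,-0.071,-0.741,-0.06,0],[0,-0.071,-0.741,-0.03,0]]]'
python3 -m handwheel '[[[0,0,0,0.013,0],[0,0,0,0.013,0],[0,0,0,0.013,0],[0.6,0,0,0.013,0],[0.8,0,0,0.013,0],[1,0,0,0.013,0],[1,0,0,0.013,0],[1,0,0,0.013,0],[1,0,0,-0.06,0],[1,0,0,-0.14,0],[1,0,0,-0.22,0],[1,0.1,0,-0.28,0],[1,0.16,0,-0.3,0],[1,0.16,0,-0.3,0],[1,0.16,0,-0.3,0]]]'
python3 - <<'E'
from h import *
from station import cams
f=cams.grab_frame("wrist");g=cams.grab_frame("scene")
np.savez("w11.npz",**{k:f[k] for k in ["img","z_map","intrinsics","R","t"]})
cv2.imwrite("pics/c11.png",np.hstack([cv2.resize(g["img"][120:280,130:343],(400,300)),cv2.resize(f["img"],(400,300))])[...,::-1])
H,S,V=[cv2.cvtColor(f["img"],cv2.COLOR_RGB2HSV)[...,i].astype(int) for i in range(3)]
P=cloud(g);hs=cv2.cvtColor(g["img"],cv2.COLOR_RGB2HSV);h,s=hs[...,0].astype(int),hs[...,1].astype(int);z=P[...,2]
v,u=np.mgrid[:384,:512];roi=(u>240)&(u<365)&(v>150)&(v<265)
red=((h<6)|(h>174))&(s>150);yel=(h>20)&(h<33)&(s>140)
for n,m in [("redcap",red&(z>.108)),("redco",red&(z<.02)),("yelcap",yel&(z>.104)),("yelco",yel&(z<.02)),("carton",(z>.112)&(s<60)&(abs(P[...,0]-.59)<.05)&(abs(P[...,1]+.12)<.06))]:
    q=P[m&roi]
    if len(q)>5: print(n,len(q),((np.percentile(q,2,0)+np.percentile(q,98,0))/2).round(3))
E
```

```text
t: 57.5
tcp_pos: [0.5138, -0.1953, 0.0702]
tcp_rot: [-0.001, 1.0, 0.001, -0.001]
wrist_force: [-1.3, 0.2, 0.6]
opening: 0.0426
gripper_force: 41.7
t: 59.0
tcp_pos: [0.4347, -0.1976, 0.223]
tcp_rot: [-0.0, 1.0, -0.0, 0.001]
wrist_force: [0.0, 0.1, 0.2]
opening: 0.0852
gripper_force: 0.0
redcap 112 [ 0.51  -0.198  0.114]
redco 215 [ 0.512 -0.197  0.01 ]
yelcap 149 [ 0.593 -0.275  0.11 ]
yelco 237 [ 0.583 -0.27   0.01 ]
carton 296 [ 0.589 -0.124  0.118]
```

View pics/c11.png

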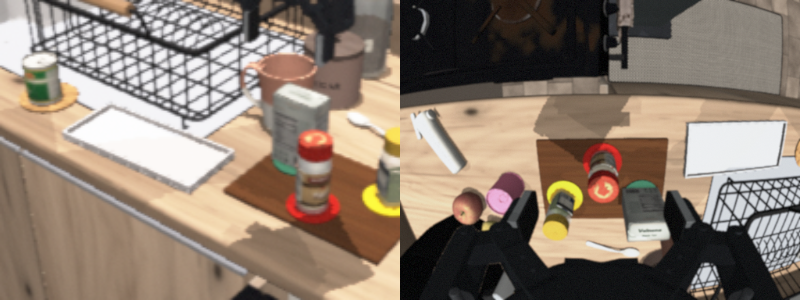

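All three stand upright on their own coasters within a few mm of their starting places, and the tin is on the mat at (42,78) in the left panel. The gripper is clear.

```bash
python3 -c "
from station import manip
print(manip.sign_off())"
```

```text
the job is handed in; nothing more can be done
None
```

I've handed the job in, but no verdict came back: in my last measurements the tin stands on the cork mat about 5 mm off centre, and the red jar, yellow jar and carton are back upright on their own coasters within about 3 mm of where they started. The mug was left alone.

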